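# Pulse the spice grinder: load a nutmeg, fit the bayonet lid, hold it half-way

## Task

Drop the brown nutmeg into the open spice grinder, then fit the bayonet lid, its two lugs going down through the two slots, and turn it clockwise (seen from above) until its yellow stripe points at the yellow half-way mark, never going on to the red mark where the lock clicks shut. The lid is sprung and would turn back by itself, so finish while still gripping it and holding it still at the yellow mark. Leave the other spices, the jar and the tin as they are.

Things in the scene. Friction and masses are not known exactly. Their poses are not given: they have to be found in the camera images.
- grinder: Electric spice grinder fixed to the counter: round steel body 150 mm across, 96 mm tall, black foot, open at the top. Origin: on its axis at counter level, z up. Painted marks on its flat top round the mouth, each twice, half a turn apart: white at its own +x and -x (the slots), yellow 0.6 rad (34 degrees) clockwise of white (half-way), red 1.2 rad (69 degrees) clockwise of white (lock).
- mouth (a point): Centre of the grinder's mouth, on its axis, level with its top (96 mm up). The mouth is 88 mm across in a lip 8 mm thick. Two slots in the lip, at the white marks (grinder's +x and -x), are about 20 mm wide and reach 52 mm from the axis. Below lies a round chamber 84 mm across, its floor 56 mm below this point.
- lid: Loose bayonet lid, 126 to 252 g, 56 mm tall, upright on the counter. Origin: centre of its underside, z up. Grey plug 80 mm across, 0 to 18 mm up, black flange 112 mm across, 18 to 24 mm up. Two brass lugs at +x and -x, 0 to 8 mm up, 12 mm wide, reach 49 mm from the axis; yellow stripes on the flange over them. Same after half a turn. Fully seated, its origin is 78 mm above the grinder's origin.
- lid_grip (a point): Middle of the lid's aluminium grip bar, 40 mm above the lid's origin. The bar is 64 mm long along the lid's x, 24 mm wide along its y and 32 mm tall (24 to 56 mm up). Seated, the flange rests on the grinder and the lugs lie below the lip, so the lid can turn clockwise but not lift out.
- drive_ring (a joint): Sprung ring in the grinder, pushed round by the lid's lugs: rad, 0 at rest, growing clockwise seen from above, never below 0. Spring 0.07 N m at 0, 0.16 at 0.5, 0.25 at 1.0; it turns a released lid back. Play of the lugs: the ring reads about 0.1 rad less than the lid has turned from the slots (0.5 with the lid at the yellow mark). From 0.9 on the lock has clicked and the job is spoilt.
- nutmeg: The nutmeg: a mid-brown ball 26 mm across, 15 g, loose in one of the three dimples of the board. Origin: its centre, 24 mm above the counter.
- board: Pale wooden spice board fixed to the counter, 180 mm along its x, 60 mm along its y, 14 mm thick, with three 16 mm square dimples at x = -55, 0 and +55 mm, each with one ball in it, standing 23 mm proud. Origin: centre of its underside.
- dried_lime: Black dried lime, ball 26 mm across, in another dimple of the board; leave alone. Origin: its centre.
- round_chilli: Red round dried chilli with a small stem, 26 mm across, in another dimple; leave alone. Origin: its centre.
- jar: Loose spice jar, orange-brown with a yellow band and a red lid, 64 mm across, 105 mm tall, beyond the grinder; leave alone. Origin: centre of its underside.
- tin: Loose steel tin with a brass lid, 62 mm across, 67 mm tall; leave alone. Origin: centre of its underside.
There are look-alikes about, which are no part of the job. What is shaped like the lid but orange or white is not meant. Several things have the shape of the nutmeg; the one meant has the colours described above.

How it is judged:
By the outcome, as a careful person would: the job done as asked, in the order asked, and still so for the second after the job is handed in, while the arm keeps its last pose, push and grip.
It also fails if it takes over 64 s, if anything falls off the work surface, if the arm or the gripper's body presses on something with over 40 N, if the wrist force passes 120 N, or if a joint passes its speed limit or range.

## Robot

A 6-joint arm with a two-finger parallel gripper is mounted at the origin on the work surface. World frame = base frame: x ahead of the robot, y to its left, z up, the work surface at z = 0. Lengths are in m, angles in rad, forces in N, time in s.
With the tool pointing down it reaches from about 0.35 to 0.875 m from the base axis. Payload 4.2 kg.
Tool frame: the origin (TCP) lies midway between the tips of the shut fingers; the grasp point (between the pads) lies 19 mm behind it; y points along the fingers, x is the direction in which the jaws open and shut, and the axes are right-handed (so a half turn about y gives the same grasp; the last joint's range is limited). The gripper opens to 85 mm and grips with 20 to 120 N. Pads are 22 mm wide; open, the fingers measure 114 mm over their backs; the gripper's body (76 mm by 85 mm) begins 54 mm behind the grasp point. The pads swing forward as they close: fully open they stand 13 mm farther back than shut.
Start: joints at [-1.079, 0.385, 0.008, 0, -1.194, -0.259], TCP at [0.144, -0.608, 0.2] pointing down, gripper open.
Joint ranges: [-3.14, 3.14], [-1.21, 2.06], [-1.07, 1.41], [-3.16, 2.05], [-2.99, -0.16], [-3.1, 3.1]. Speed limits (rad/s): [2.79, 2.79, 3.14, 3.14, 3.14, 3.14].

## Interface

Orientations are given as a 3x3 rotation matrix whose columns are the frame's x, y, z axes.
In Python, from plant import state, cams, ticket gives the robot as it stands.
- The arm moves only by the shell command python3 -m jog 'ROWS'. ROWS is JSON, one flat list of numbers, 7 for each row, row after row: the closure, from -1 (fully open) to 1 (shut), so that 0 is half open, then the shift along the world's x, y, z in m, then the turn, a rotation vector about the world's x, y, z in rad. In form: [jaw, dx, dy, dz, ax, ay, az, jaw, dx, dy, dz, ax, ay, az, ...]. A call has 1 to 10 rows; each row is the pose to reach, as a shift and turn from the pose measured when the call began; what a row does not reach only later rows make up. A row lasts 1/12 s, in which the tool goes at most 41.7 mm and 7.16 degrees, less where a joint would pass 70% of its speed; a pose out of reach is approached as far as the arm can. A call with a gripper value outside its range is refused whole. The fingers move at their own pace and stop on an object; the grip force is fixed at half the most. Time passes only in rows, so rows that repeat a pose let the fingers close. It gives the time, the measured TCP pose, the force and the opening at its end, in the units of the state.
- state(): the state, without advancing time (a new reading comes with each control period).
- cams.snapshot(name): name is "side" or "top" or "wrist"; returns the picture (420x560x3 uint8, blue, green, red); there is no depth.
- cams.get_calibration(name): a dict with "fx", "fy", "cx", "cy" (pixels), "origin" and "attitude" of the camera in the world; the wrist camera has in their place "T_tool_cam" (4x4, takes a point from camera to tool coordinates, whose origin is the TCP and whose axes are the tool frame's). Camera axes: x right, y up, looking along -z (the intrinsics and any distortion apply to the point x, -y, -z); pixel columns grow to the right and rows downward; lengths in m; the calibration is good to about 2 mm. A picture is of the moment at which its call begins: read the wrist's pose just before it. get_calibration takes no time and is no camera call.
- ticket.close_job(): hands the job in, once; it reports no verdict.
The state is a dict: "time": time; "joints": joint angles; "dq": joint speeds; "joint_efforts": joint torques, N m; "position": TCP position; "tool_rot": TCP orientation; "force": force on the tool from outside, world axes, zero at the start; "torque": the same for the moment, N m; "gripper_width": finger opening in m.
Only numpy, scipy, OpenCV 4.12 (cv2) and the standard library are available. Lean on these libraries where they do the work, as an engineer would, in place of code of your own. Each camera call takes 0.05 s, during which the arm holds its last target.

## Working session

There is one attempt and no reset: what is moved stays moved. The work goes in short steps, Python scripts to look and compute and a shell command to move; the robot and the scene stay as the last step left them, time stands still between calls to the robot, and variables do not carry over. Pictures are saved under pics/ and viewed, and the job is handed in when it is done.

```bash
ls; mkdir -p pics
cat > h.py <<'E'
import numpy as np, cv2
from plant import state, cams, ticket
def K(n):
    c=cams.get_calibration(n); return c
def pose(n,st=None):
    c=K(n)
    if n=='wrist':
        st=st or state()
        T=np.eye(4);T[:3,:3]=np.array(st['tool_rot']);T[:3,3]=st['position']
        M=T@np.array(c['T_tool_cam']); return c,M[:3,:3],M[:3,3]
    return c,np.array(c['attitude']),np.array(c['origin'])
def ray(P,u,v):
    c,R,o=P
    d=R@np.array([(u-c['cx'])/c['fx'],-(v-c['cy'])/c['fy'],-1.0]); return o,d
def onz(P,u,v,z):
    o,d=ray(P,u,v); return o+d*(z-o[2])/d[2]
def proj(P,p):
    c,R,o=P
    q=R.T@(np.array(p)-o); return c['cx']+c['fx']*q[0]/-q[2], c['cy']-c['fy']*q[1]/-q[2]
E
python3 - <<'E'
from h import *
for n in('top','side','wrist'):
    print(n,{k:(np.round(v,4).tolist() if not isinstance(v,str) else v) for k,v in K(n).items()})
s=state();print({k:np.round(v,3).tolist() for k,v in s.items()})
for n in('top','side','wrist'): cv2.imwrite(f'pics/{n}0.png',cams.snapshot(n))
E
```

```text
pics
top {'fx': 539.9264, 'fy': 539.9264, 'cx': 282.9929, 'cy': 210.073, 'origin': [0.4397, 0.0245, 1.2], 'attitude': [[0.0242, 0.9911, -0.1307], [-0.9997, 0.023, -0.0104], [-0.0073, 0.1309, 0.9914]]}
side {'fx': 380.948, 'fy': 380.948, 'cx': 277.3085, 'cy': 213.9049, 'origin': [0.0425, -0.4956, 0.5919], 'attitude': [[0.6977, 0.407, -0.5896], [-0.7161, 0.3727, -0.5901], [-0.0204, 0.8339, 0.5515]]}
wrist {'fx': 341.2697, 'fy': 341.2697, 'cx': 276.6078, 'cy': 206.5726, 'T_tool_cam': [[1.0, 0.0001, 0.0012, 0.0007], [0.0011, 0.281, -0.9597, -0.1744], [-0.0004, 0.9597, 0.281, 0.0715], [0.0, 0.0, 0.0, 1.0]]}
{'time': 0.0, 'joints': [-1.079, 0.386, 0.007, -0.0, -1.194, -0.259], 'dq': [0.0, 0.0, 0.001, -0.001, 0.0, 0.0], 'joint_efforts': [-0.001, -39.229, 18.84, 4.186, -0.005, 0.0], 'position': [0.144, -0.608, 0.199], 'tool_rot': [[-0.231, -0.001, -0.973], [0.973, 0.002, -0.231], [0.002, -1.0, 0.0]], 'force': [0.589, 0.473, 1.429], 'torque': [-0.012, 0.006, 0.036], 'gripper_width': 0.085}
```

View pics/top0.png

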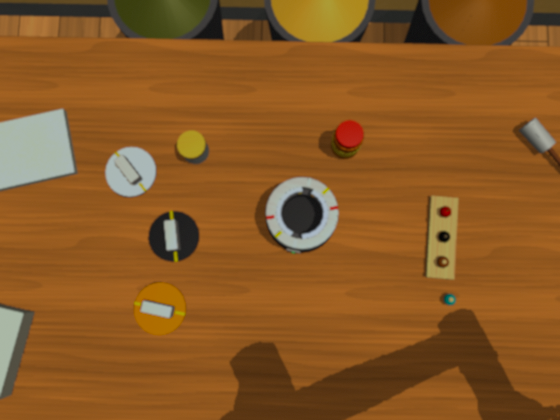

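View pics/side0.png

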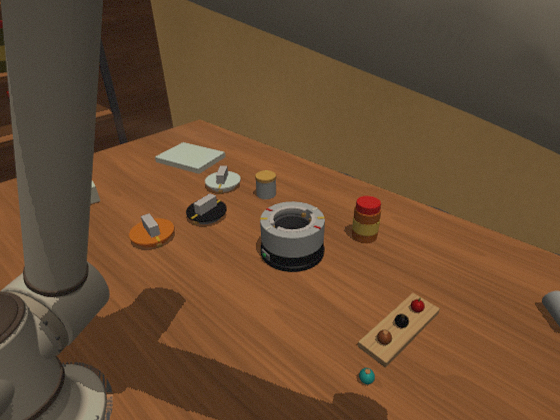

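View pics/wrist0.png

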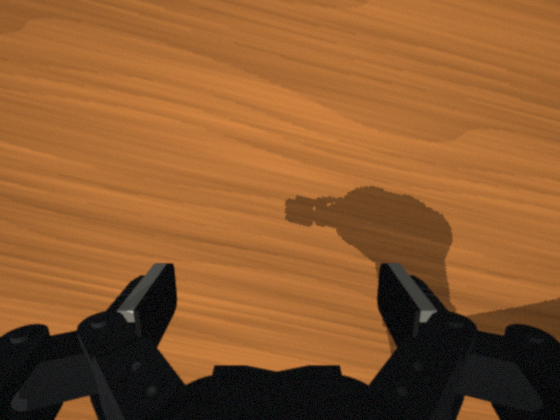

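The top view shows these nutmeg-like balls: brown (443,262), black (444,237), red with a stem (445,212) and teal (449,299, off the board). By the description I choose brown. The lid-like things are white (130,171), black (174,236) and orange (160,308), and I choose black. Next come a close crop and the measurements.

```bash
cat > m.py <<'E'
from h import *
im=cv2.imread('pics/top0.png');P=pose('top')
a=cv2.resize(im[185:315,410:480],None,fx=4,fy=4,interpolation=cv2.INTER_CUBIC)
b=cv2.resize(im[170:260,255:350],None,fx=4,fy=4,interpolation=cv2.INTER_CUBIC)
w=np.zeros((520,280+380,3),np.uint8);w[:520,:280]=a;w[:360,280:]=b;cv2.imwrite('pics/crop1.png',w)
def cen(m,box,name,z,pick=0):
    x0,y0,x1,y1=box;mm=np.zeros_like(m);mm[y0:y1,x0:x1]=m[y0:y1,x0:x1]
    n,l,s,c=cv2.connectedComponentsWithStats(mm)
    for i in range(1,n):
        if s[i,4]>5: print(name,s[i].tolist(),c[i].round(1),onz(P,*c[i],z).round(4))
hsv=cv2.cvtColor(im,cv2.COLOR_BGR2HSV);H,S,V=cv2.split(hsv)
g=((H>18)&(H<40)&(S>120)&(V>100)).astype(np.uint8)
cen(g,(140,200,210,270),'lidstripe',.024)
cen(g,(255,170,350,260),'yel mark',.096)
r=(((H<6)|(H>172))&(S>150)&(V>80)).astype(np.uint8)
cen(r,(255,170,350,260),'red mark',.096)
cen(r,(430,200,460,222),'chilli',.024)
bar=((S<60)&(V>90)).astype(np.uint8); cen(bar,(145,205,205,265),'bar',.056)
blk=(V<45).astype(np.uint8); cen(blk,(140,200,210,270),'flange',.024)
cen(blk,(430,225,460,250),'lime',.024)
cen(blk,(275,185,330,245),'mouth',.096)
cen(((S<70)&(V>90)).astype(np.uint8),(255,170,350,260),'steel',.096)
print('brown',onz(P,443,262,.024),'jar',onz(P,349,134,.105),'tin',onz(P,191,145,.067),'board corners',[onz(P,*q,.014).round(3) for q in((431,196),(458,197),(426,276),(454,279))])
E
python3 m.py
```

```text
lidstripe [169, 210, 5, 10, 33] [171.1 214.1] [0.5801 0.2826 0.024 ]
lidstripe [174, 251, 4, 12, 39] [175.3 256.9] [0.4865 0.2685 0.024 ]
yel mark [323, 187, 7, 7, 24] [325.8 189.9] [ 0.6295 -0.0515  0.096 ]
yel mark [275, 232, 6, 6, 19] [277.4 234.2] [0.5352 0.0463 0.096 ]
red mark [331, 207, 6, 2, 11] [333.7 207.5] [ 0.5929 -0.0684  0.096 ]
red mark [266, 216, 7, 3, 13] [269.1 216.8] [0.5705 0.0644 0.096 ]
chilli [441, 208, 9, 8, 56] [444.7 211.5] [ 0.5998 -0.3175  0.024 ]
bar [164, 219, 15, 32, 382] [170.6 234.8] [0.532  0.2743 0.056 ]
flange [174, 213, 24, 46, 669] [186.2 234.5] [0.536  0.2473 0.024 ]
flange [150, 214, 23, 46, 532] [159.2 238.3] [0.5262 0.3058 0.024 ]
lime [439, 232, 10, 9, 60] [442.9 236.3] [ 0.5452 -0.3129  0.024 ]
mouth [283, 194, 39, 40, 1124] [302.  212.4] [ 0.5813 -0.0032  0.096 ]
mouth [275, 239, 7, 6, 12] [277.6 241.9] [0.5193 0.0456 0.096 ]
steel [266, 177, 73, 73, 2630] [301.4 213.1] [ 0.5798 -0.002   0.096 ]
steel [287, 249, 12, 4, 20] [292.6 250.1] [0.5033 0.0146 0.096 ]
brown [ 0.48943424 -0.31220955  0.024     ] jar [ 0.74701916 -0.0975779   0.105     ] tin [0.7257997  0.23788492 0.067     ] board corners [array([ 0.635, -0.291,  0.014]), array([ 0.634, -0.35 ,  0.014]), array([ 0.459, -0.278,  0.014]), array([ 0.454, -0.338,  0.014])]
```

View pics/crop1.png

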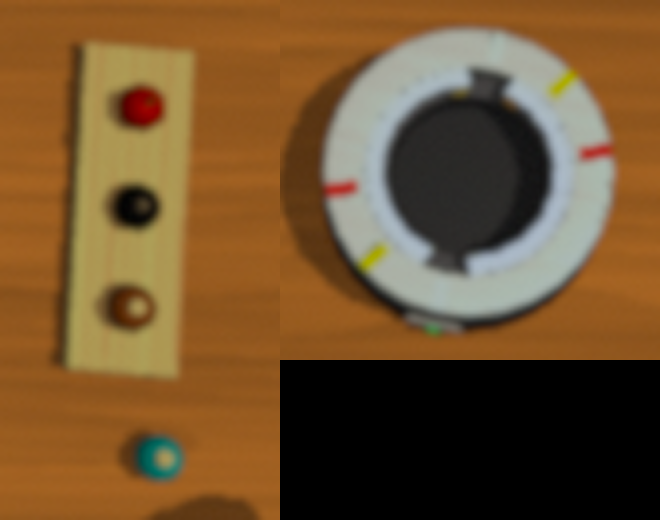

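The crop confirms that the brown ball at (443,262) is the nutmeg. The slots are at the top and bottom of the mouth, and the mark geometry agrees: the yellow and red marks both give a grinder yaw of about -11.6°. Next I refine the nutmeg and cross-check with the side view.

```bash
cat > m2.py <<'E'
from h import *
from h import *
top=cv2.imread('pics/top0.png');side=cv2.imread('pics/side0.png')
Pt=pose('top');Ps=pose('side')
# brown: darker/less saturated-yellow than board
def circ(im,box,name,f):
    x0,y0,x1,y1=box;h=cv2.cvtColor(im[y0:y1,x0:x1],cv2.COLOR_BGR2HSV)
    m=f(h[...,0].astype(int),h[...,1].astype(int),h[...,2].astype(int)).astype(np.uint8)
    n,l,s,c=cv2.connectedComponentsWithStats(m)
    i=1+np.argmax(s[1:,4]); cs,_=cv2.findContours((l==i).astype(np.uint8),0,2)
    (x,y),r=cv2.minEnclosingCircle(cs[0]);print(name,s[i].tolist(),c[i].round(1)+[x0,y0],round(x+x0,1),round(y+y0,1),round(r,1));return x+x0,y+y0
br=lambda H,S,V:((H<16)&(V<150))
u=circ(top,(433,252,454,272),'t',br);v=circ(side,(372,326,397,348),'s',br)
print(onz(Pt,*u,.024),onz(Ps,*v,.024))
def tri(u,v):
    o1,d1=ray(Pt,*u);o2,d2=ray(Ps,*v)
    A=np.c_[d1,-d2];t=np.linalg.lstsq(A,o2-o1,rcond=None)[0];a,b=o1+d1*t[0],o2+d2*t[1]
    return (a+b)/2,np.linalg.norm(a-b)
print(tri(u,v))
for n,p in(('nut',[.489,-.312,.024]),('grinder',[.582,-.0024,.096]),('lidbar',[.5333,.2755,.056])):print(n,np.round(proj(Ps,p),1))
w=np.hstack([cv2.resize(side[195:235,185:235],None,fx=6,fy=6),cv2.resize(side[190:250,255:330],None,fx=4,fy=4)]);cv2.imwrite('pics/crop2.png',w)
E
python3 m2.py
```

```text
t [4, 5, 11, 10, 57] [440.9 261.7] 442.0 261.5 5.2
s [4, 3, 16, 17, 177] [383.9 337.1] 383.3 337.0 8.2
[ 0.4904615  -0.31006528  0.024     ] [ 0.4905011  -0.30991732  0.024     ]
(array([ 0.49042849, -0.30999101,  0.02413625]), np.float64(8.66980687537007e-05))
nut [383.9 338.2]
grinder [291.7 218.3]
lidbar [204.5 199.2]
```

View pics/crop2.png

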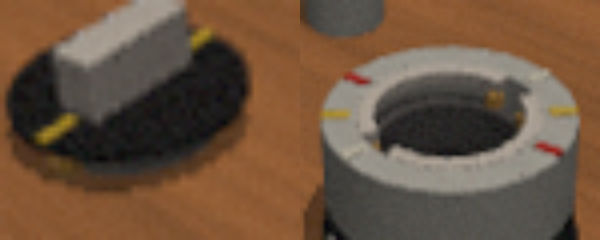

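Both views agree on the nutmeg at (0.4904, -0.3100, 0.0241), with a ray gap of 0.1 mm. I move above it.

```bash
python3 -m jog '[-1,0.346,0.298,-0.04,0,0,-0.28,-1,0.346,0.298,-0.04,0,0,-0.28,-1,0.346,0.298,-0.04,0,0,-0.28,-1,0.346,0.298,-0.04,0,0,-0.28,-1,0.346,0.298,-0.04,0,0,-0.28,-1,0.346,0.298,-0.04,0,0,-0.28,-1,0.346,0.298,-0.04,0,0,-0.28,-1,0.346,0.298,-0.04,0,0,-0.28,-1,0.346,0.298,-0.04,0,0,-0.28,-1,0.346,0.298,-0.04,0,0,-0.28]'
```

```text
time: 0.98
position: [0.456, -0.3383, 0.1628]
tool_rot: [[0.047, -0.0, -0.999], [0.999, 0.002, 0.047], [0.002, -1.0, 0.0]]
force: [0.9, -0.3, -0.2]
gripper_width: 0.0853
```

```bash
python3 -m jog '[-0.4,0.0344,0.0283,-0.05,0,0,0,-0.4,0.0344,0.0283,-0.08,0,0,0,-0.4,0.0344,0.0283,-0.08,0,0,0,-0.4,0.0344,0.0283,-0.08,0,0,0]'
python3 - <<'E'
from h import *
s=state();P=pose('wrist',s);im=cams.snapshot('wrist')
cv2.imwrite('pics/w1.png',im);print(proj(P,[.4904,-.31,.024]))
E
```

```text
time: 1.32
position: [0.4883, -0.3082, 0.0789]
tool_rot: [[0.046, -0.009, -0.999], [0.999, 0.005, 0.046], [0.004, -1.0, 0.009]]
force: [-0.1, 0.0, 1.3]
gripper_width: 0.0599
(np.float64(273.4037290701453), np.float64(216.2522680745593))
```

View pics/w1.png

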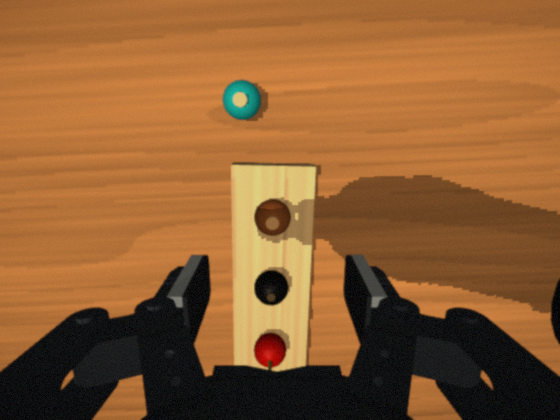

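The wrist view shows the nutmeg at (272,217), against a predicted (273,216), so the fix is good. Descend and grip.

```bash
python3 -m jog '[-0.4,0.0021,-0.0018,-0.03,0,0,0,-0.4,0.0021,-0.0018,-0.061,0,0,0,-0.4,0.0021,-0.0018,-0.061,0,0,0,1,0.0021,-0.0018,-0.061,0,0,0,1,0.0021,-0.0018,-0.061,0,0,0,1,0.0021,-0.0018,-0.061,0,0,0,1,0.0021,-0.0018,-0.061,0,0,0,1,0.0021,-0.0018,-0.061,0,0,0,1,0.0021,-0.0018,-0.061,0,0,0]'
```

```text
time: 2.12
position: [0.492, -0.3118, 0.0217]
tool_rot: [[0.046, -0.002, -0.999], [0.999, 0.002, 0.046], [0.002, -1.0, 0.003]]
force: [-0.7, -0.3, -0.3]
gripper_width: 0.0003
```

Run:
```python
from h import *
print(state()['position'])
cv2.imwrite('pics/w2.png',cams.snapshot('wrist'));cv2.imwrite('pics/s2.png',cams.snapshot('side'))
```

```text
[ 0.49201238 -0.31182292  0.02166981]
```

View pics/w2.png

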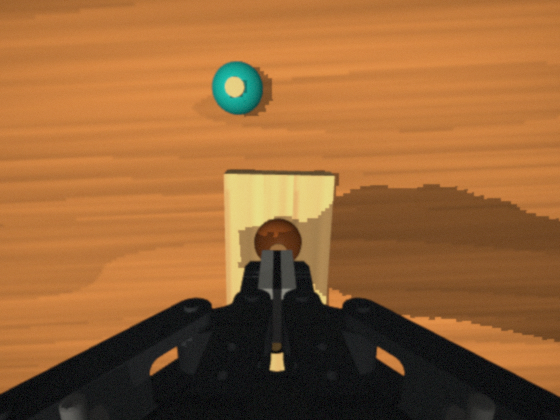

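View pics/s2.png

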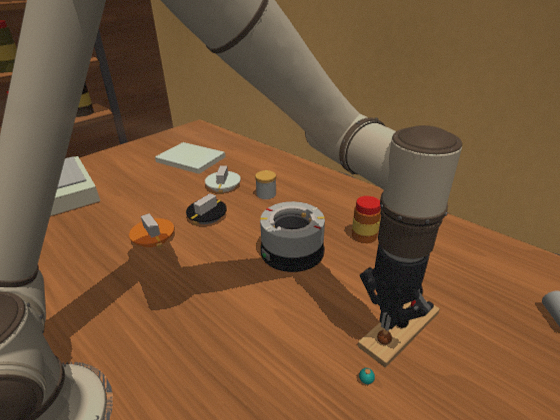

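Run:
```python
from h import *
s=state();P=pose('wrist',s);Ps=pose('side')
im=cv2.imread('pics/w2.png');sd=cv2.imread('pics/s2.png')
print('pred ball orig in wrist',proj(P,[.4904,-.31,.024]),'tcp',proj(P,s['position']))
print(onz(P,278,242,.024),onz(P,278,242,.027), 'side',onz(Ps,384,338,.024))
w=np.hstack([cv2.resize(im[200:320,200:350],None,fx=2.6,fy=2.6,interpolation=2),cv2.resize(sd[300:365,355:445],None,fx=4,fy=4.8,interpolation=2)]);print(w.shape);cv2.imwrite('pics/c3.png',w)
```

```text
pred ball orig in wrist (np.float64(278.8430433616553), np.float64(241.98927081052426)) tcp (np.float64(275.9425443453775), np.float64(242.40699050592374))
[ 0.49038479 -0.31045511  0.024     ] [ 0.4891696 -0.310416   0.027    ] side [ 0.48946097 -0.3118833   0.024     ]
(312, 750, 3)
```

View pics/c3.png

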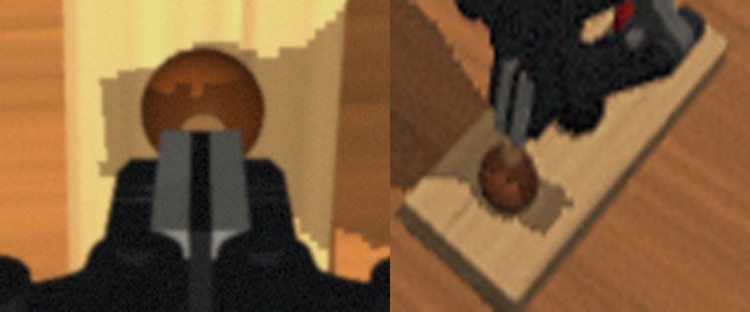

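Run:
```python
from h import *
s=state();P=pose('wrist',s);Ps=pose('side');R=np.array(s['tool_rot']);t=np.array(s['position'])
print(s['time'],t,s['force'],s['gripper_width'])
for y in(0,-.01,-.015,-.02,-.025):
  for z in(.011,0,-.011):
    p=t+R@np.array([0,y,z]);print(y,z,np.round(proj(P,p),1),np.round(proj(Ps,p),1))
```

```text
2.2167 [ 0.49174527 -0.31163292  0.02110188] [-0.17069674 -0.05620084 -0.12832402] 5.389579380894586e-05
0 0.011 [275.9 223.5] [380.8 341.7]
0 0 [275.9 242.4] [384.3 338.2]
0 -0.011 [276.  260.7] [387.8 334.8]
-0.01 0.011 [275.9 229.9] [381.6 338.1]
-0.01 0 [275.9 249.7] [385.1 334.6]
-0.01 -0.011 [275.9 268.9] [388.6 331.1]
-0.015 0.011 [275.8 233.4] [382.  336.2]
-0.015 0 [275.9 253.7] [385.5 332.7]
-0.015 -0.011 [275.9 273.3] [389.  329.3]
-0.02 0.011 [275.8 237.1] [382.3 334.3]
-0.02 0 [275.8 257.9] [385.9 330.8]
-0.02 -0.011 [275.9 278. ] [389.4 327.4]
-0.025 0.011 [275.8 241. ] [382.7 332.5]
-0.025 0 [275.8 262.3] [386.3 329. ]
-0.025 -0.011 [275.8 282.9] [389.8 325.5]
```

The nutmeg has not moved. The fingers shut just above it: in both the side and wrist views the visible finger ends are about 20 mm higher than the reported TCP implies. I open, check, then descend with the force watched.

```bash
python3 -m jog '[0,-0.0013,0.0017,0.01,0,0,0,0,-0.0013,0.0017,0.01,0,0,0,0,-0.0013,0.0017,0,0,0,0,0,-0.0013,0.0017,-0.003,0,0,0,0,-0.0013,0.0017,-0.003,0,0,0]'
python3 - <<'E'
from h import *
s=state();P=pose('wrist',s);Ps=pose('side')
a=cams.snapshot('wrist');b=cams.snapshot('side');print(s['position'])
cv2.imwrite('pics/c4.png',np.hstack([cv2.resize(a[180:330,180:380],None,fx=2,fy=2.1),cv2.resize(b[295:360,355:430],None,fx=5,fy=4.85,interpolation=2)[:315]]))
E
```

```text
time: 2.63
position: [0.4892, -0.3094, 0.0165]
tool_rot: [[0.046, -0.006, -0.999], [0.999, 0.004, 0.046], [0.003, -1.0, 0.007]]
force: [0.0, -0.5, 0.1]
gripper_width: 0.0429
[ 0.48920318 -0.30942636  0.01650787]
```

View pics/c4.png

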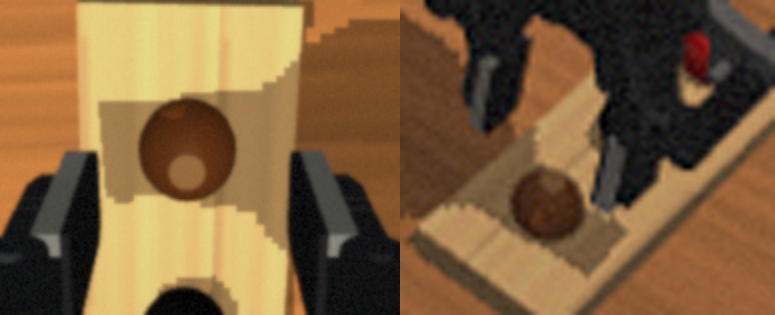

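The wrist and side crops again put the finger ends near z = 0.040 while the reported TCP is at 0.0165. I go lower in steps, watching the force.

```bash
python3 -m jog '[0,0.001,-0.0006,-0.007,0,0,0,0,0.001,-0.0006,-0.014,0,0,0,0,0.001,-0.0006,-0.014,0,0,0,0,0.001,-0.0006,-0.014,0,0,0]'
python3 - <<'E'
from h import *
s=state()
a=cams.snapshot('wrist');b=cams.snapshot('side');print(s['position'])
cv2.imwrite('pics/c5.png',np.hstack([cv2.resize(a[180:330,180:380],None,fx=2,fy=2.1),cv2.resize(b[295:360,355:430],None,fx=5,fy=4.85,interpolation=2)[:315]]))
E
```

```text
time: 3.07
position: [0.4904, -0.3103, 0.0024]
tool_rot: [[0.046, -0.007, -0.999], [0.999, 0.003, 0.046], [0.003, -1.0, 0.007]]
force: [-1.3, 0.4, 0.3]
gripper_width: 0.0429
[ 0.49037582 -0.31026985  0.00243324]
```

View pics/c5.png

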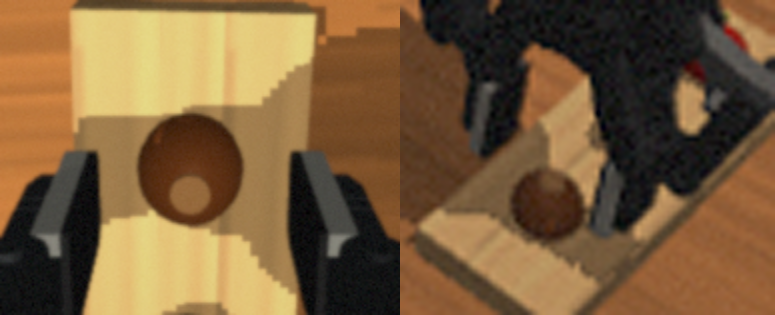

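No contact at a reported z of 2 mm, with the fingers over the board, so the offset is real. A little lower, then close.

```bash
python3 -m jog '[0,0,0.0003,-0.006,0,0,0,0,0,0.0003,-0.006,0,0,0,1,0,0.0003,-0.006,0,0,0,1,0,0.0003,-0.006,0,0,0,1,0,0.0003,-0.006,0,0,0,1,0,0.0003,-0.006,0,0,0,1,0,0.0003,-0.006,0,0,0,1,0,0.0003,-0.006,0,0,0]'
```

```text
time: 3.83
position: [0.4914, -0.3104, -0.0024]
tool_rot: [[0.046, -0.004, -0.999], [0.999, 0.002, 0.046], [0.002, -1.0, 0.004]]
force: [0.6, -1.4, 2.9]
gripper_width: 0.0175
```

Run:
```python
from h import *
s=state()
a=cams.snapshot('wrist');b=cams.snapshot('side');print(s['position'],s['gripper_width'],s['force'],state()['gripper_width'])
cv2.imwrite('pics/c6.png',np.hstack([cv2.resize(a[180:330,180:380],None,fx=2,fy=2.1),cv2.resize(b[295:360,355:430],None,fx=5,fy=4.85,interpolation=2)[:315]]))
```

```text
[ 0.49143297 -0.31044302 -0.00235773] 0.017491338783307515 [ 0.55460362 -1.36369502  2.86531381] 0.017499769790955896
```

View pics/c6.png

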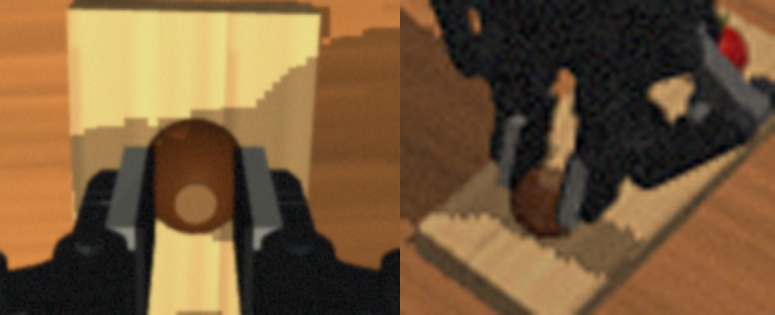

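The width of 17.5 mm is a chord well above the ball's centre. The depth from the pad spacing also puts the pad ends about 34 mm behind the reported TCP, and the side view agrees. I open, go down 14 mm more, and re-grip.

```bash
python3 -m jog '[0,-0.001,0.0003,0,0,0,0,0,-0.001,0.0003,0,0,0,0,0,-0.001,0.0003,-0.007,0,0,0,0,-0.001,0.0003,-0.014,0,0,0,0,-0.001,0.0003,-0.014,0,0,0,0,-0.001,0.0003,-0.014,0,0,0]'
python3 - <<'E'
from h import *
s=state()
a=cams.snapshot('wrist');b=cams.snapshot('side');print(s['position'])
cv2.imwrite('pics/c7.png',np.hstack([cv2.resize(a[180:330,180:380],None,fx=2,fy=2.1),cv2.resize(b[295:360,355:430],None,fx=5,fy=4.85,interpolation=2)[:315]]))
E
```

```text
time: 4.43
position: [0.4896, -0.3098, -0.0175]
tool_rot: [[0.046, -0.007, -0.999], [0.999, 0.003, 0.046], [0.003, -1.0, 0.007]]
force: [-0.4, 0.1, -0.4]
gripper_width: 0.0427
[ 0.48958087 -0.30979717 -0.01752847]
```

View pics/c7.png

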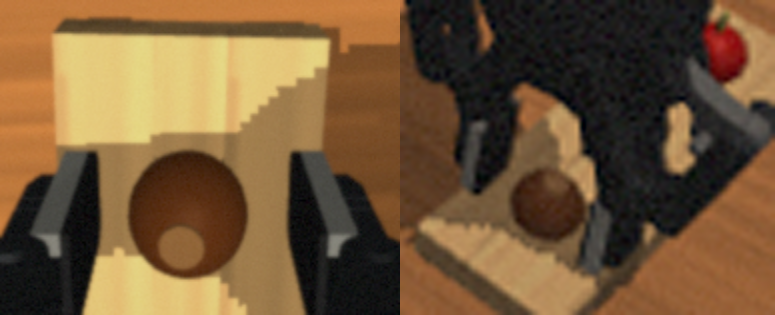

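The pads now straddle the ball well below its top, with no contact force. Close, then lift.

```bash
python3 -m jog '[1,0.0007,0,0.001,0,0,0,1,0.0007,0,0.001,0,0,0,1,0.0007,0,0.001,0,0,0,1,0.0007,0,0.001,0,0,0,1,0.0007,0,0.001,0,0,0,1,0.0007,0,0.001,0,0,0]'
```

```text
time: 5.03
position: [0.4918, -0.3105, -0.0151]
tool_rot: [[0.045, -0.003, -0.999], [0.999, 0.001, 0.045], [0.001, -1.0, 0.003]]
force: [-0.3, -1.9, 3.4]
gripper_width: 0.0225
```

Run:
```python
from h import *
s=state()
a=cams.snapshot('wrist');b=cams.snapshot('side');print(s['position'],s['gripper_width'],s['force'])
cv2.imwrite('pics/c8.png',np.hstack([cv2.resize(a[180:330,180:380],None,fx=2,fy=2.1),cv2.resize(b[295:360,355:430],None,fx=5,fy=4.85,interpolation=2)[:315]]))
```

```text
[ 0.49175614 -0.31049337 -0.01505867] 0.02246133109895982 [-0.27479753 -1.8734531   3.38431313]
```

View pics/c8.png

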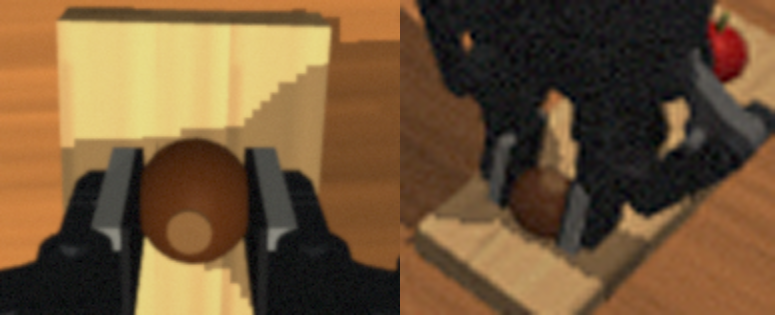

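Run:
```python
from h import *
Ps=pose('side')
for (u,v) in((389,346.5),(387,345),(391,345)):
  o,d=ray(Ps,u,v)
  for y in(-.322,-.328): print(u,v,(o+d*(y-o[1])/d[1]).round(4))
o,d=ray(Ps,374.5,336.5)
for y in(-.298,-.292): print('left',(o+d*(y-o[1])/d[1]).round(4))
```

```text
389 346.5 [ 0.4948 -0.322   0.0042]
389 346.5 [ 0.4791 -0.328   0.0245]
387 345 [ 0.4841 -0.322   0.0185]
387 345 [ 0.4689 -0.328   0.0384]
391 345 [ 0.5026 -0.322   0.001 ]
391 345 [ 0.4867 -0.328   0.0214]
left [ 0.4801 -0.298   0.0248]
left [ 0.4933 -0.292   0.0075]
```

The pad ends are at about z = 0.022, barely below the ball's centre. I reopen slightly and go 4 mm lower, still clear of the 14 mm board.

```bash
python3 -m jog '[0.1,-0.001,0.0003,0,0,0,0,0.1,-0.001,0.0003,-0.004,0,0,0,0.1,-0.001,0.0003,-0.006,0,0,0,0.1,-0.001,0.0003,-0.006,0,0,0,1,-0.001,0.0003,-0.006,0,0,0,1,-0.001,0.0003,-0.006,0,0,0,1,-0.001,0.0003,-0.006,0,0,0,1,-0.001,0.0003,-0.006,0,0,0,1,-0.001,0.0003,-0.006,0,0,0]'
```

```text
time: 5.88
position: [0.4924, -0.3111, -0.0174]
tool_rot: [[0.043, 0.0, -0.999], [0.999, -0.001, 0.043], [-0.001, -1.0, -0.0]]
force: [-4.8, 0.9, 21.3]
gripper_width: 0.0227
```

The upward force of 21 N means the tips are on the board, so this is as deep as it gets. Now a small lift to see whether the ball comes along.

```bash
python3 -m jog '[1,0,0,0.003,0,0,0,1,0,0,0.01,0,0,0,1,0,0,0.02,0,0,0,1,0,0,0.04,0,0,0,1,0,0,0.06,0,0,0,1,0,0,0.06,0,0,0]'
python3 - <<'E'
from h import *
s=state()
a=cams.snapshot('wrist');b=cams.snapshot('side');print(s['position'],s['gripper_width'])
cv2.imwrite('pics/c9.png',np.hstack([cv2.resize(a[150:350,170:390],None,fx=1.7,fy=1.7),cv2.resize(b[265:365,345:445],None,fx=3.6,fy=3.4,interpolation=2)]))
E
```

```text
time: 6.38
position: [0.4948, -0.312, 0.0463]
tool_rot: [[0.042, 0.006, -0.999], [0.999, -0.004, 0.042], [-0.004, -1.0, -0.006]]
force: [0.6, -0.1, -0.2]
gripper_width: 0.0228
[ 0.49476182 -0.31203622  0.04628607] 0.022800518286777025
```

View pics/c9.png

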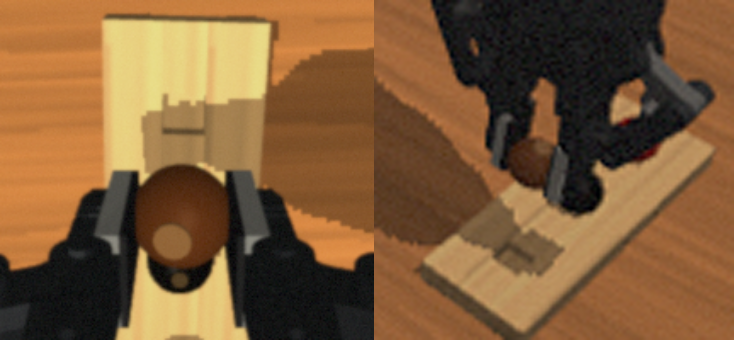

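The nutmeg is lifted and the dimple is empty. Carry it over the mouth.

```bash
python3 -m jog '[1,0,0,0.04,0,0,0,1,0,0.02,0.075,0,0,0,1,0.089,0.31,0.075,0,0,0,1,0.089,0.31,0.075,0,0,0,1,0.089,0.31,0.075,0,0,0,1,0.089,0.31,0.075,0,0,0,1,0.089,0.31,0.075,0,0,0,1,0.089,0.31,0.075,0,0,0,1,0.089,0.31,0.075,0,0,0,1,0.089,0.31,0.075,0,0,0]'
python3 - <<'E'
from h import *
s=state()
a=cams.snapshot('wrist');b=cams.snapshot('side');print(s['position'],s['gripper_width'])
cv2.imwrite('pics/c10.png',np.hstack([cv2.resize(a,(400,300)),cv2.resize(b,(400,300))]))
E
```

```text
time: 7.32
position: [0.5822, 0.0037, 0.1165]
tool_rot: [[0.039, -0.0, -0.999], [0.999, -0.001, 0.039], [-0.001, -1.0, 0.0]]
force: [0.3, 0.0, -0.3]
gripper_width: 0.0222
[0.58219795 0.00372398 0.11647717] 0.022200899131991712
```

View pics/c10.png

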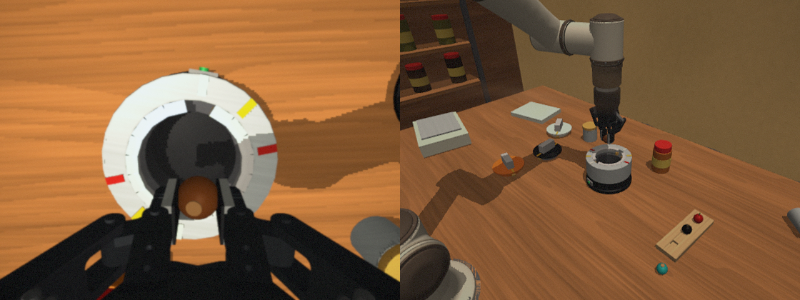

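The nutmeg is held just above the mouth. Lower into it and release.

```bash
python3 -m jog '[1,0.001,-0.006,-0.02,0,0,0,1,0.001,-0.006,-0.055,0,0,0,1,0.001,-0.006,-0.055,0,0,0,1,0.001,-0.006,-0.055,0,0,0,0.1,0.001,-0.006,-0.055,0,0,0,0.1,0.001,-0.006,-0.055,0,0,0,0.1,0.001,-0.006,-0.055,0,0,0,0.1,0.001,-0.006,-0.055,0,0,0]';python3 -m jog '[0.1,0,0,0.04,0,0,0,0.1,0,0,0.08,0,0,0,0.1,0,0,0.12,0,0,0,0.1,0,0,0.12,0,0,0]'
python3 - <<'E'
from h import *
s=state()
a=cams.snapshot('wrist');b=cams.snapshot('side');print(s['position'],s['gripper_width'])
cv2.imwrite('pics/c11.png',np.hstack([cv2.resize(a,(400,300)),cv2.resize(b[180:280,230:360],(400,300))]))
E
```

```text
time: 8.08
position: [0.583, -0.0046, 0.0628]
tool_rot: [[0.04, 0.001, -0.999], [0.999, -0.001, 0.04], [-0.001, -1.0, -0.001]]
force: [0.4, -0.0, 0.4]
gripper_width: 0.0382
time: 8.42
position: [0.5886, -0.0043, 0.1935]
tool_rot: [[0.038, 0.02, -0.999], [0.999, 0.001, 0.038], [0.001, -1.0, -0.02]]
force: [0.5, -0.6, 2.1]
gripper_width: 0.0381
[ 0.58855994 -0.00427498  0.19345114] 0.038058965439631894
```

View pics/c11.png

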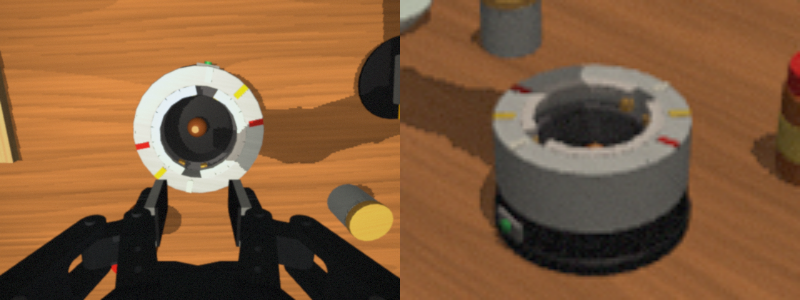

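The nutmeg lies in the chamber. I take a full-resolution wrist picture to re-measure the grinder marks.

Run:
```python
from h import *
s=state();P=pose('wrist',s);im=cams.snapshot('wrist');cv2.imwrite('pics/w12.png',im);print(s['position'],s['dq'])
h=cv2.cvtColor(im,cv2.COLOR_BGR2HSV).astype(int);H,S,V=h[...,0],h[...,1],h[...,2]
pts={}
for n,m in(('yel',(H>20)&(H<38)&(S>130)&(V>100)),('red',((H<6)|(H>172))&(S>150)&(V>70))):
    m=m.astype(np.uint8);m[:80]=0;m[280:]=0;m[:,:170]=0;m[:,390:]=0
    k,l,st,c=cv2.connectedComponentsWithStats(m)
    q=[]
    for i in range(1,k):
        if st[i,4]>15: p=onz(P,*c[i],.096);q.append(p);print(n,st[i].tolist(),c[i].round(1),p.round(4))
    if len(q)==2:
        d=q[0]-q[1];print(n,'mid',((q[0]+q[1])/2).round(4),'yaw',np.degrees(np.arctan2(d[1],d[0])).round(1),'r',np.linalg.norm(d[:2])/2)
```

```text
[ 0.58417229 -0.00416683  0.18599764] [-0.00095399  0.04590442 -0.06891307 -0.0195657   0.00457091 -0.00217177]
yel [329, 125, 20, 21, 190] [338.1 135.4] [0.5362 0.045  0.096 ]
yel [281, 240, 10, 4, 26] [285.2 241.5] [0.6214 0.002  0.096 ]
yel [220, 244, 12, 8, 63] [225.9 248.4] [ 0.6256 -0.048   0.096 ]
red [350, 175, 20, 11, 148] [359.8 180.1] [0.5716 0.0625 0.096 ]
red [188, 208, 20, 11, 134] [197.6 213.2] [ 0.5937 -0.0683  0.096 ]
red mid [ 0.5826 -0.0029  0.096 ] yaw 99.6 r 0.0663604181435472
```

Red mid (0.5826, -0.0029) and yaw agree with the top view (yellow -46.1°, so slots at -11.6°). Now above the lid.

```bash
python3 -m jog '[-0.3,-0.051,0.279,-0.03,0,0,0.188,-0.3,-0.051,0.279,-0.03,0,0,0.188,-0.3,-0.051,0.279,-0.03,0,0,0.188,-0.3,-0.051,0.279,-0.03,0,0,0.188,-0.3,-0.051,0.279,-0.03,0,0,0.188,-0.3,-0.051,0.279,-0.03,0,0,0.188,-0.3,-0.051,0.279,-0.03,0,0,0.188,-0.3,-0.051,0.279,-0.03,0,0,0.188,-0.3,-0.051,0.279,-0.03,0,0,0.188,-0.3,-0.051,0.279,-0.03,0,0,0.188]';python3 - <<'E'
from h import *
s=state();P=pose('wrist',s);im=cams.snapshot('wrist');cv2.imwrite('pics/w13.png',im);print(s['position'],np.round(s['dq'],2),np.round(s['joints'],3))
print(proj(P,[.5333,.2755,.056]))
E
```

```text
time: 9.4
position: [0.5311, 0.2741, 0.1524]
tool_rot: [[-0.148, 0.0, -0.989], [0.989, -0.001, -0.148], [-0.001, -1.0, 0.0]]
force: [-0.5, 0.6, -0.2]
gripper_width: 0.0554
[0.53107405 0.27412966 0.15240426] [-0.03 -0.01  0.    0.   -0.   -0.  ] [ 7.480e-01  3.750e-01 -1.310e-01  1.000e-03 -1.065e+00 -2.171e+00]
(np.float64(277.5944962023299), np.float64(200.27273653053683))
```

View pics/w13.png

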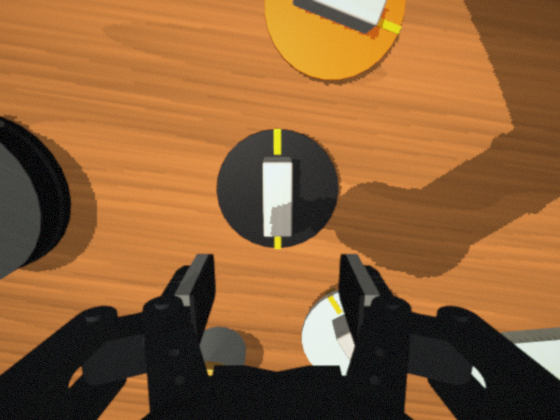

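The bar top is at (277,199), predicted (277.6,200), and its stripes at (278,140) and (278,242) are in line with the jaws. White and orange lids are clear of the path. Descend.

```bash
python3 -m jog '[-0.3,0.002,0.0014,-0.04,0,0,0,-0.3,0.002,0.0014,-0.08,0,0,0,-0.3,0.002,0.0014,-0.12,0,0,0,-0.3,0.002,0.0014,-0.135,0,0,0,-0.3,0.002,0.0014,-0.144,0,0,0,-0.3,0.002,0.0014,-0.15,0,0,0,-0.3,0.002,0.0014,-0.15,0,0,0]';python3 - <<'E'
from h import *
s=state();a=cams.snapshot('wrist');b=cams.snapshot('side');print(s['position'],s['force'])
cv2.imwrite('pics/c14.png',np.hstack([cv2.resize(a[130:330,170:390],(400,360)),cv2.resize(b[155:245,155:255],(400,360))]))
E
```

```text
time: 10.03
position: [0.5338, 0.2742, 0.0026]
tool_rot: [[-0.145, 0.001, -0.989], [0.989, -0.001, -0.145], [-0.001, -1.0, -0.0]]
force: [-0.1, -0.7, -0.0]
gripper_width: 0.0555
[0.53382465 0.27418286 0.00257586] [-0.14986767 -0.65944148 -0.04159977]
```

View pics/c14.png

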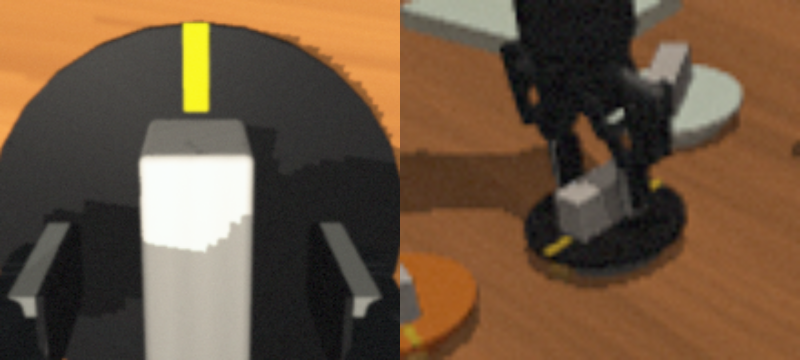

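The fingers straddle the bar. A touch lower, then close.

```bash
python3 -m jog '[-0.3,-0.0005,0.001,-0.004,0,0,0,-0.3,-0.0005,0.001,-0.004,0,0,0,1,-0.0005,0.001,-0.004,0,0,0,1,-0.0005,0.001,-0.004,0,0,0,1,-0.0005,0.001,-0.004,0,0,0,1,-0.0005,0.001,-0.004,0,0,0,1,-0.0005,0.001,-0.004,0,0,0,1,-0.0005,0.001,-0.004,0,0,0,1,-0.0005,0.001,-0.004,0,0,0,1,-0.0005,0.001,-0.004,0,0,0]'
```

```text
time: 10.97
position: [0.5345, 0.2767, 0.0011]
tool_rot: [[-0.147, 0.004, -0.989], [0.989, 0.002, -0.147], [0.001, -1.0, -0.004]]
force: [-0.4, -0.4, 5.5]
gripper_width: 0.0226
```

```bash
python3 -m jog '[1,0,0,0.005,0,0,0,1,0,0,0.02,0,0,0,1,0,0,0.05,0,0,0,1,0,0,0.09,0,0,0,1,0,0,0.13,0,0,0,1,0,0,0.145,0,0,0,1,0,0,0.145,0,0,0,1,0,0,0.145,0,0,0]';python3 - <<'E'
from h import *
s=state();a=cams.snapshot('wrist');b=cams.snapshot('side');print(s['position'],s['force'],s['gripper_width'])
cv2.imwrite('pics/w15.png',a);cv2.imwrite('pics/s15.png',b)
cv2.imwrite('pics/c15.png',np.hstack([cv2.resize(a,(400,300)),cv2.resize(b[100:250,120:320],(400,300))]))
E
```

```text
time: 11.63
position: [0.5338, 0.2766, 0.1458]
tool_rot: [[-0.146, 0.003, -0.989], [0.989, 0.003, -0.146], [0.002, -1.0, -0.004]]
force: [-0.7, 0.2, -2.6]
gripper_width: 0.0226
[0.53381904 0.27658293 0.14580362] [-0.69841034  0.19326738 -2.58856315] 0.02263533615165843
```

View pics/c15.png

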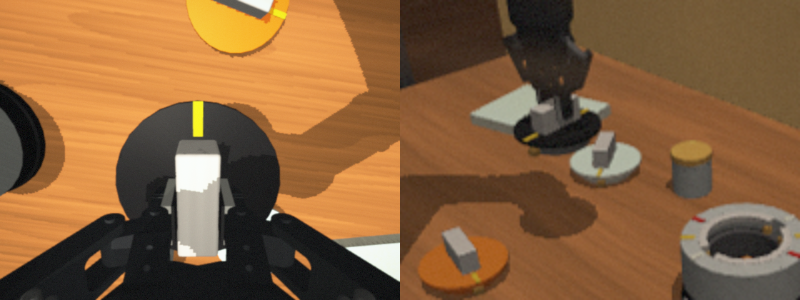

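Run:
```python
from h import *
c=K('wrist');T=np.array(c['T_tool_cam']);P=(c,T[:3,:3],T[:3,3])
im=cv2.imread('pics/w15.png');h=cv2.cvtColor(im,cv2.COLOR_BGR2HSV).astype(int);H,S,V=h[...,0],h[...,1],h[...,2]
m=((H>22)&(H<36)&(S>150)&(V>120));m[:135]=0;m[200:]=0;m[:,:255]=0;m[:,:][:,300:]=0
v,u=np.nonzero(m);print(u.min(),u.max(),v.min(),v.max())
def ony(u,v,y):
    o,d=ray(P,u,v);return o+d*(y-o[1])/d[1]
for r in(v.min()+2,v.max()-2):
    uu=u[v==r];print(r,uu.min(),uu.max(),ony((uu.min()+uu.max())/2,r,-.023).round(4))
print('edge',ony(277,v.min()-.5,-.023).round(4))
# flange circle from dark contour points
dk=(V<60).astype(np.uint8)
pts=[]
for r in range(150,225,6):
    row=dk[r,100:450]; xs=np.nonzero(row)[0]+100
    pts+= [(xs.min(),r),(xs.max(),r)]
print(pts)
q=np.array([ony(a,b,-.023) for a,b in pts]);print(q.round(4)[:, [0,2]].tolist())
```

```text
270 284 141 191
143 270 284 [ 0.0006 -0.023   0.0562]
189 270 284 [ 0.0006 -0.023   0.0355]
edge [ 0.0006 -0.023   0.0573]
[(np.int64(317), 150), (np.int64(320), 150), (np.int64(322), 156), (np.int64(333), 156), (np.int64(309), 162), (np.int64(343), 162), (np.int64(313), 168), (np.int64(352), 168), (np.int64(302), 174), (np.int64(357), 174), (np.int64(306), 180), (np.int64(363), 180), (np.int64(292), 186), (np.int64(369), 186), (np.int64(288), 192), (np.int64(373), 192), (np.int64(305), 198), (np.int64(376), 198), (np.int64(174), 204), (np.int64(380), 204), (np.int64(171), 210), (np.int64(383), 210), (np.int64(169), 216), (np.int64(385), 216), (np.int64(168), 222), (np.int64(387), 222)]
[[0.0183, 0.0532], [0.0196, 0.0532], [0.0206, 0.0505], [0.0254, 0.0505], [0.0149, 0.0478], [0.03, 0.0478], [0.0167, 0.0452], [0.0342, 0.0452], [0.0119, 0.0424], [0.0366, 0.0424], [0.0137, 0.0397], [0.0395, 0.0397], [0.0074, 0.0369], [0.0424, 0.0369], [0.0057, 0.0341], [0.0444, 0.0341], [0.0135, 0.0313], [0.046, 0.0313], [-0.0469, 0.0284], [0.0481, 0.0284], [-0.0485, 0.0255], [0.0498, 0.0255], [-0.0497, 0.0226], [0.0509, 0.0226], [-0.0505, 0.0196], [0.0521, 0.0196]]
```

View pics/w15.png

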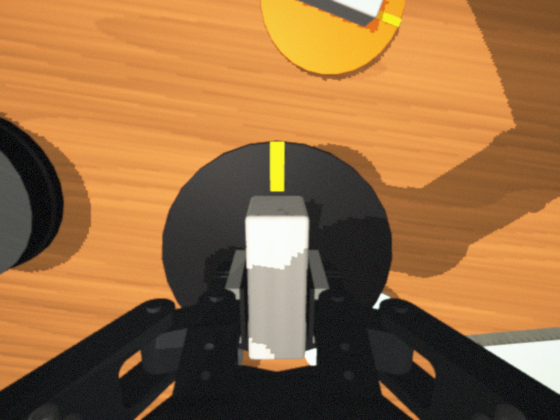

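The lid is held square: its stripe is parallel to the tool, and its centre is offset by only (0.6, 1.3) mm. Carry it to the grinder, turning it -20° onto the slots.

```bash
python3 -m jog '[1,0.05,-0.28,0,0,0,-0.349,1,0.05,-0.28,0,0,0,-0.349,1,0.05,-0.28,0,0,0,-0.349,1,0.05,-0.28,0,0,0,-0.349,1,0.05,-0.28,0,0,0,-0.349,1,0.05,-0.28,0,0,0,-0.349,1,0.05,-0.28,0,0,0,-0.349,1,0.05,-0.28,0,0,0,-0.349,1,0.05,-0.28,0,0,0,-0.349,1,0.05,-0.28,0,0,0,-0.349]'
python3 - <<'E'
from h import *
s=state();a=cams.snapshot('wrist');b=cams.snapshot('side');t=cams.snapshot('top');print(s['position'],s['force'],s['joints'])
cv2.imwrite('pics/w16.png',a);cv2.imwrite('pics/s16.png',b);cv2.imwrite('pics/t16.png',t)
cv2.imwrite('pics/c16.png',np.hstack([cv2.resize(a,(400,300)),cv2.resize(b[130:280,200:400],(400,300))]))
E
```

```text
time: 12.57
position: [0.5818, -0.0046, 0.1414]
tool_rot: [[0.202, -0.005, -0.979], [0.979, -0.001, 0.202], [-0.002, -1.0, 0.004]]
force: [0.2, 0.0, -2.2]
gripper_width: 0.0227
[ 0.58176667 -0.00458993  0.14135696] [ 0.1946155   0.00334055 -2.15992733] [ 2.70295238e-01  3.61972815e-01 -1.81794643e-01 -1.26432922e-04
 -1.03181312e+00 -2.04439345e+00]
```

View pics/c16.png

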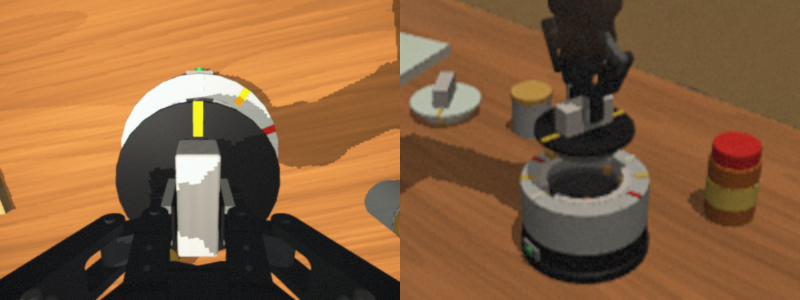

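Lid aligned above the mouth. Lower to just above the lip.

```bash
python3 -m jog '[1,0.0017,0.0011,-0.015,0,0,0,1,0.0017,0.0011,-0.03,0,0,0,1,0.0017,0.0011,-0.037,0,0,0,1,0.0017,0.0011,-0.037,0,0,0,1,0.0017,0.0011,-0.037,0,0,0,1,0.0017,0.0011,-0.037,0,0,0]'
python3 - <<'E'
from h import *
s=state();a=cams.snapshot('wrist');b=cams.snapshot('side');print(s['position'],s['force'])
cv2.imwrite('pics/w17.png',a)
cv2.imwrite('pics/c17.png',np.hstack([cv2.resize(a,(400,300)),cv2.resize(b[130:280,200:400],(400,300))]))
E
```

```text
time: 13.22
position: [0.5849, -0.0016, 0.1066]
tool_rot: [[0.198, -0.0, -0.98], [0.98, -0.001, 0.198], [-0.001, -1.0, 0.0]]
force: [1.4, -0.8, -2.7]
gripper_width: 0.0229
[ 0.58487095 -0.00159657  0.10659645] [ 1.35997974 -0.84174108 -2.7374705 ]
```

View pics/c17.png

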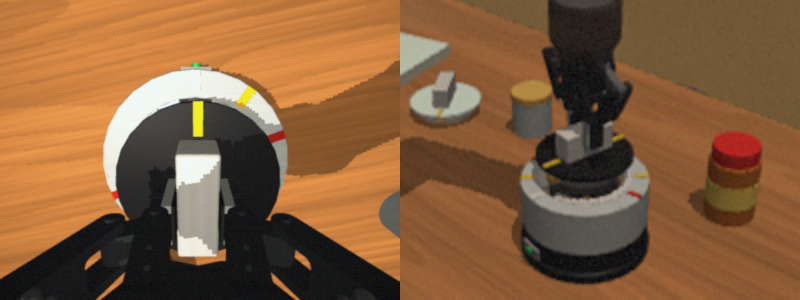

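```bash
python3 -m jog '[1,-0.0014,-0.0019,0,0,0,0,1,-0.0014,-0.0019,-0.004,0,0,0,1,-0.0014,-0.0019,-0.008,0,0,0,1,-0.0014,-0.0019,-0.012,0,0,0,1,-0.0014,-0.0019,-0.015,0,0,0,1,-0.0014,-0.0019,-0.015,0,0,0]'
```

```text
time: 13.82
position: [0.5827, -0.0039, 0.0906]
tool_rot: [[0.199, -0.002, -0.98], [0.98, -0.001, 0.199], [-0.001, -1.0, 0.002]]
force: [0.3, 0.3, -2.9]
gripper_width: 0.0227
```

Free so far, with the lid underside at about 89.5 mm, below the top. Continue to the seat.

```bash
python3 -m jog '[1,0.0006,0.0003,-0.003,0,0,0,1,0.0006,0.0003,-0.006,0,0,0,1,0.0006,0.0003,-0.009,0,0,0,1,0.0006,0.0003,-0.012,0,0,0,1,0.0006,0.0003,-0.012,0,0,0]'
python3 - <<'E'
from h import *
s=state();a=cams.snapshot('wrist');b=cams.snapshot('side');print(s['position'],s['force'],s['torque'])
cv2.imwrite('pics/w18.png',a)
cv2.imwrite('pics/c18.png',np.hstack([cv2.resize(a,(400,300)),cv2.resize(b[170:280,225:365],(400,300))]))
E
```

```text
time: 14.23
position: [0.5835, -0.0036, 0.0793]
tool_rot: [[0.199, -0.002, -0.98], [0.98, -0.001, 0.199], [-0.002, -1.0, 0.001]]
force: [-0.9, -0.4, 1.6]
gripper_width: 0.0227
[ 0.58352675 -0.00356303  0.07929601] [-0.92608884 -0.44740957  1.63670173] [ 0.00115831  0.31808121 -0.00505666]
```

View pics/c18.png

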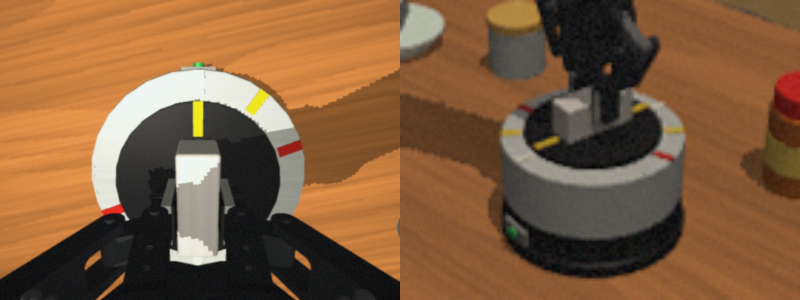

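Seated: the TCP is at 79.3 mm as predicted, the flange is flush and the stripe lies on the white marks. Now turn clockwise, 0.5 rad first.

```bash
python3 -m jog '[1,0,0,-0.0005,0,0,-0.08,1,0,0,-0.0005,0,0,-0.16,1,0,0,-0.0005,0,0,-0.24,1,0,0,-0.0005,0,0,-0.32,1,0,0,-0.0005,0,0,-0.4,1,-0.0005,-0.0005,-0.0005,0,0,-0.47,1,-0.0005,-0.0005,-0.0005,0,0,-0.5,1,-0.0005,-0.0005,-0.0005,0,0,-0.5,1,-0.0005,-0.0005,-0.0005,0,0,-0.5]'
python3 - <<'E'
from h import *
s=state();a=cams.snapshot('wrist');b=cams.snapshot('side');print(s['position'],s['force'],s['torque'],s['joints'][5])
cv2.imwrite('pics/w19.png',a)
cv2.imwrite('pics/c19.png',np.hstack([cv2.resize(a,(400,300)),cv2.resize(b[170:280,225:365],(400,300))]))
E
```

```text
time: 15.08
position: [0.5837, -0.0041, 0.0792]
tool_rot: [[0.643, -0.0, -0.766], [0.766, -0.0, 0.643], [-0.0, -1.0, 0.0]]
force: [-1.1, -0.4, 1.0]
gripper_width: 0.0226
[ 0.58366989 -0.00406324  0.07917516] [-1.05956766 -0.43105431  1.03215719] [-0.19781123 -0.10780829  0.07108771] -2.540206244929111
```

View pics/c19.png

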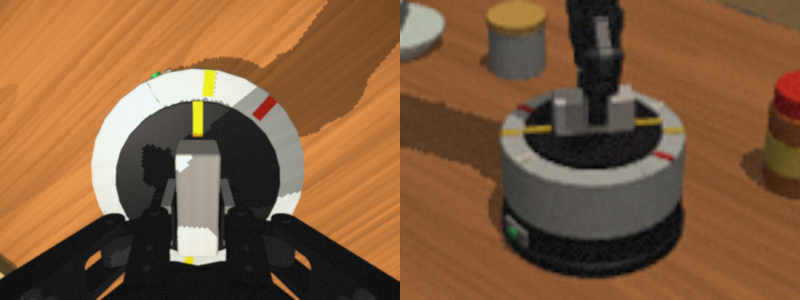

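The stripe at about (199,118) in the half-size view is just short of the yellow mark at (209,83). Measure the remaining angle.

```bash
cat > ang.py <<'E'
from h import *
import sys
s=state();P=pose('wrist',s);im=cams.snapshot('wrist');cv2.imwrite(sys.argv[1],im)
h=cv2.cvtColor(im,cv2.COLOR_BGR2HSV).astype(int);H,S,V=h[...,0],h[...,1],h[...,2]
m=((H>20)&(H<38)&(S>130)&(V>90)).astype(np.uint8);m[:80]=0;m[200:]=0;m[:,:240]=0;m[:,330:]=0
k,l,st,c=cv2.connectedComponentsWithStats(m)
R=np.array(s['tool_rot']);t=np.array(s['position'])+R@np.array([.0006,0,.0013])
C=np.array([.5823,-.0026])
print('lid centre',t.round(4),'yaw',np.degrees(np.arctan2(-R[1,2],-R[0,2])),'f',np.round(s['force'],1),'tq',np.round(s['torque'],3))
for i in range(1,k):
    if st[i,4]>15:
        z=.096 if c[i][1]<138 else .102
        p=onz(P,*c[i],z)
        print(st[i].tolist(),c[i].round(1),p.round(4),[np.degrees(np.arctan2(*-(p[:2]-q)[::-1])).round(2) for q in(C,t[:2])])
E
python3 ang.py pics/w20.png
```

```text
lid centre [ 0.5831 -0.0028  0.0792] yaw -40.05778377368383 f [-1.5 -0.9  1.9] tq [-0.219 -0.155  0.109]
[283, 96, 19, 39, 553] [292.1 115.5] [0.5362 0.045  0.096 ] [np.float64(-45.95), np.float64(-45.59)]
[269, 141, 16, 50, 737] [276.8 165. ] [0.548  0.0261 0.102 ] [np.float64(-39.98), np.float64(-39.54)]
```

6.0° left: the mark is at -45.95° and the stripe at -39.98°.

```bash
python3 -m jog '[1,-0.0005,0.0003,-0.0003,0,0,-0.05,1,-0.0005,0.0003,-0.0003,0,0,-0.09,1,-0.0005,0.0003,-0.0003,0,0,-0.107,1,-0.0005,0.0003,-0.0003,0,0,-0.107,1,-0.0005,0.0003,-0.0003,0,0,-0.107,1,-0.0005,0.0003,-0.0003,0,0,-0.107]'; python3 ang.py pics/w21.png
python3 - <<'E'
from h import *
cv2.imwrite('pics/s21.png',cams.snapshot('side')[150:300,200:400].repeat(3,0).repeat(3,1))
E
```

```text
time: 15.73
position: [0.5835, -0.004, 0.0791]
tool_rot: [[0.721, 0.0, -0.693], [0.693, -0.0, 0.721], [0.0, -1.0, -0.001]]
force: [0.7, -0.6, 1.8]
gripper_width: 0.023
lid centre [ 0.5831 -0.0026  0.0791] yaw -46.14738564978819 f [ 0.7 -0.6  1.8] tq [-0.653 -0.324  0.15 ]
[269, 96, 15, 39, 555] [276.  115.1] [0.5362 0.045  0.096 ] [np.float64(-45.91), np.float64(-45.46)]
[269, 141, 16, 50, 715] [276.4 164.1] [0.5508 0.0301 0.102 ] [np.float64(-46.04), np.float64(-45.37)]
```

View pics/w21.png

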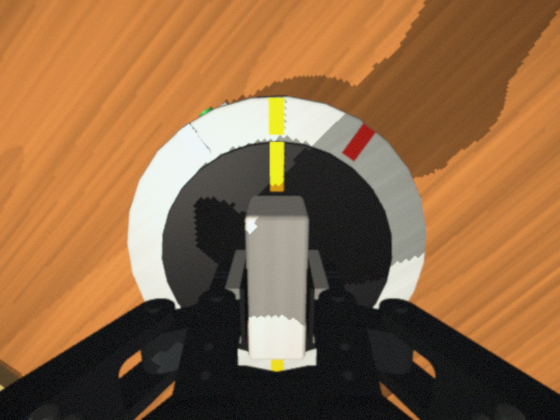

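View pics/s21.png

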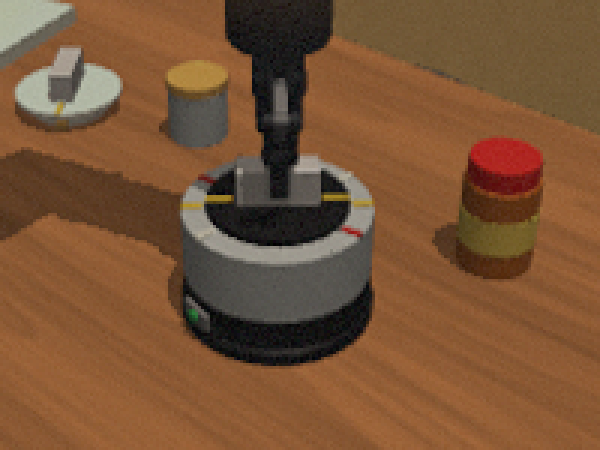

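The stripe at (276,164) and the yellow mark at (276,115) line up, and the measured torque of 0.15 N m matches the spring (0.16 at 0.5 rad). The arm holds its target during pictures, so I check steadiness with two more.

```bash
python3 ang.py pics/w22.png
cat > fin.py <<'E'
from h import *
cv2.imwrite('pics/t22.png',cams.snapshot('top'));s=state();print(s['time'],np.round(s['dq'],4),s['torque'][2],s['gripper_width'])
E
python3 fin.py; python3 ang.py pics/w23.png
```

```text
lid centre [ 0.583  -0.0026  0.0791] yaw -46.16241145169831 f [ 1.2 -1.9  1.5] tq [-0.728 -0.317  0.2  ]
[269, 97, 15, 38, 556] [276.  115.2] [0.5361 0.045  0.096 ] [np.float64(-45.89), np.float64(-45.47)]
[269, 141, 16, 50, 725] [276.4 164.4] [0.5509 0.0299 0.102 ] [np.float64(-45.98), np.float64(-45.37)]
15.9333 [-0.0004  0.      0.0002  0.0007 -0.0001 -0.0013] 0.21500010931800168 0.02289320268941997
lid centre [ 0.583  -0.0026  0.0791] yaw -46.17331650319531 f [ 0.2 -2.   2.8] tq [-0.827 -0.349  0.215]
[269, 96, 15, 39, 559] [276.  115.2] [0.5362 0.045  0.096 ] [np.float64(-45.91), np.float64(-45.47)]
[269, 141, 16, 50, 716] [276.4 164. ] [0.5507 0.03   0.102 ] [np.float64(-45.98), np.float64(-45.35)]
```

View pics/t22.png

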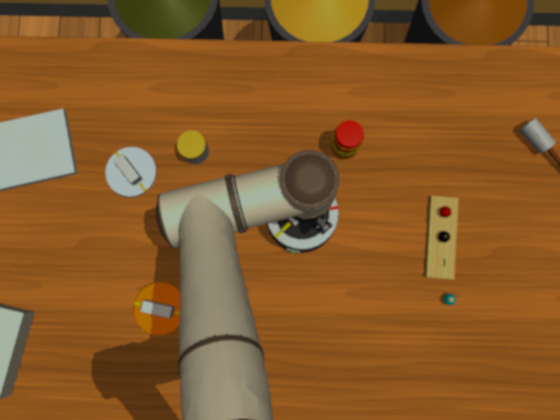

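The lid is steady at the yellow mark. The lime (444,237), chilli (445,212), jar (348,138) and tin (191,146) are where they were. Handing in.

```bash
python3 -c "
from plant import ticket;print(ticket.close_job())"
```

```text
the job is handed in; nothing more can be done
None
```

I dropped the nutmeg into the grinder, seated the black lid through the slots, and turned it clockwise to the yellow mark. I handed the job in at about 16 s with the lid still gripped and held there.

**Last checks**
- **Alignment:** the stripe measured -45.98° and the yellow mark -45.91°, steady over three wrist pictures. The lid turned about 34.6° from the slots and never went near the red mark.
- **Seating:** the tool stood at 79.1 mm, as expected for a fully seated lid.
- **Nutmeg:** a wrist picture showed it in the chamber before the lid went on.
- **Other things:** in the last top picture the lime, chilli, jar and tin had not moved.

**What disagreed**
- **Finger length:** the real finger tips sit about 32 mm behind the reported TCP. The first close therefore shut on nothing above the nutmeg, and two later grips were too high or shallow. On the last one the tips pressed on the board with about 21 N.
- **Grip width:** the gripper reads 1.5 to 3 mm less than the true size of what it holds.
- **Torque:** the wrist moment drifted from 0.15 to 0.215 N m while holding (the spring should give 0.16), with no visible movement of the lid.

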